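# Put the patchwork template set in order

### The arm

A 6-joint arm with a two-finger parallel gripper is mounted at the origin on the work surface. World frame = base frame: x ahead of the robot, y to its left, z up, the work surface at z = 0. Lengths are in m, angles in degrees, forces in N, time in s.
With the tool pointing down it reaches from about 0.4 to 0.825 m from the base axis. Payload 7 kg.
Tool frame: the origin (TCP) lies at the very end of the fingers, on their centre line; the grasp point (between the pads) lies 19 mm behind it; z points along the fingers, y is the direction in which the jaws open and shut (so a half turn about z gives the same grasp; the last joint's range is limited). The gripper opens to 88 mm and grips with 3 to 60 N. Pads are 19 mm wide; open, the fingers measure 130 mm over their backs; the gripper's body (78 mm by 193 mm) begins 47 mm behind the grasp point.
Start: joints at [-52.363, 20.546, 0.682, 0, -70.136, -16.507], TCP at [0.243, -0.63, 0.227] pointing down, gripper open.
Joint ranges: [-176.03, 176.03], [-82.01, 121.73], [-58.28, 71.71], [-173.87, 95.51], [-174.79, -0.11], [-173.66, 173.66]. Speed limits (degrees/s): [136.94, 136.94, 172.46, 180, 180, 180].

### API

Orientations are given as [roll, pitch, yaw] about the fixed x, y, z axes, in that order (R = Rz(yaw) Ry(pitch) Rx(roll)).
In Python, from plant import telemetry, optics, ctrl gives the robot as it stands.
- The arm moves only by the tool servo_tool, never from a script. Its argument "rows" is a list of rows, each a list of 3 entries, a list of its own where there are three numbers: the shift along the tool's x, y, z in m, then the turn, a rotation vector about the tool's x, y, z in units of 6 degrees (1.0 is 6 degrees), then the closure, from 0 (fully open) to 1 (shut). A call has 1 to 20 rows; each row shifts and turns the commanded pose from where the row before left it, along the tool's axes as they then stand; what a row does not reach is not made up. A row lasts 1/12 s, in which the tool goes at most 41.7 mm and 7.16 degrees, less where a joint would pass 70% of its speed; a pose out of reach is approached as far as the arm can. A call is refused whole if a number of a shift passes 0.0417 or a number of a turn 1, either way. A call with a gripper value outside its range is refused whole. The fingers move at their own pace and stop on an object; the grip force is fixed at half the most. Time passes only in rows, so rows that do not move let the fingers close. It gives the time, the measured TCP pose, the force and the opening at its end, in the units of the state.
- telemetry.get_obs(): the state, without advancing time (a new reading comes with each control period).
- optics.snapshot(name): name is "scene" or "top"; returns the picture (420x560x3 uint8, red, green, blue); there is no depth.
- optics.camera_info(name): a dict with "mtx" (3x3 intrinsics, pixels), "rvec" (rotation vector, rad) and "tvec" (3), from world to camera coordinates, as OpenCV has them. Camera axes: x right, y down, z forward; pixel columns grow to the right and rows downward; lengths in m; the calibration is good to about 2 mm. A picture is of the moment at which its call begins. camera_info takes no time and is no camera call.
- ctrl.close_job(): hands the job in, once; it reports no verdict.
The state is a dict: "clock": time; "joint_pos": joint angles; "qvel": joint speeds; "tau": joint torques, N m; "tool_pos": TCP position; "orientation": TCP orientation; "force": force on the tool from outside, world axes, zero at the start; "moment": the same for the moment, N m; "opening": finger opening in m.
Only numpy, scipy, OpenCV 4.12 (cv2) and the standard library are available. Lean on these libraries where they do the work, as an engineer would, in place of code of your own. Each camera call takes 0.05 s, during which the arm holds its last target.

### The job

Put the odd square template away flat in the middle of the small open wooden tray at one end of the row. Complete the row with the four hexagonal templates, grips up, one lying flat on the centre of each pale round mark, in order of size with the smallest on the mark next to the tray and the largest farthest from it.

Things in the scene. Friction and masses are not known exactly. Their poses are not given: they have to be found in the camera images.
- hex_small: The smallest of four hexagonal patchwork templates, 36 mm across flats, 42 mm across corners; 6 mm thick plywood plate, lying flat, with an upright round wooden grip 18 mm in diameter at its centre, from 6 to 46 mm above the underside. Loose. Origin: centre of the underside, on the axis of the grip; z up along the grip.
- hex_medium: The second smallest of four hexagonal patchwork templates, 48 mm across flats, 55 mm across corners; 6 mm thick plywood plate, lying flat, with an upright round wooden grip 18 mm in diameter at its centre, from 6 to 46 mm above the underside. Loose. Origin: centre of the underside, on the axis of the grip; z up along the grip.
- hex_large: The second largest of four hexagonal patchwork templates, 60 mm across flats, 69 mm across corners; 6 mm thick plywood plate, lying flat, with an upright round wooden grip 18 mm in diameter at its centre, from 6 to 46 mm above the underside. Loose. Origin: centre of the underside, on the axis of the grip; z up along the grip.
- hex_largest: The largest of four hexagonal patchwork templates, 72 mm across flats, 83 mm across corners; 6 mm thick plywood plate, lying flat, with an upright round wooden grip 18 mm in diameter at its centre, from 6 to 46 mm above the underside. Loose. Origin: centre of the underside, on the axis of the grip; z up along the grip.
- square: The odd template: square, 52 x 52 mm, lying on the board with the marks, anywhere along the row; 6 mm thick plywood plate, lying flat, with an upright round wooden grip 18 mm in diameter at its centre, from 6 to 46 mm above the underside. Loose. Origin: centre of the underside, on the axis of the grip; z up along the grip.
- mark_1: First mark of the row, counted from the +y end (the robot's left): a flat pale grey disc, 86 mm in diameter, set flush in a fixed maroon board 100 x 374 mm and 8 mm thick. Neighbouring marks are 92 mm apart centre to centre. Origin: centre of the disc, on the board's top surface, where a template's underside comes to rest; y runs along the row towards mark_1.
- mark_2: Second mark of the row, counted from the +y end (the robot's left): a flat pale grey disc, 86 mm in diameter, set flush in a fixed maroon board 100 x 374 mm and 8 mm thick. Neighbouring marks are 92 mm apart centre to centre. Origin: centre of the disc, on the board's top surface, where a template's underside comes to rest; y runs along the row towards mark_1.
- mark_3: Third mark of the row, counted from the +y end (the robot's left): a flat pale grey disc, 86 mm in diameter, set flush in a fixed maroon board 100 x 374 mm and 8 mm thick. Neighbouring marks are 92 mm apart centre to centre. Origin: centre of the disc, on the board's top surface, where a template's underside comes to rest; y runs along the row towards mark_1.
- mark_4: Fourth mark of the row, counted from the +y end (the robot's left): a flat pale grey disc, 86 mm in diameter, set flush in a fixed maroon board 100 x 374 mm and 8 mm thick. Neighbouring marks are 92 mm apart centre to centre. Origin: centre of the disc, on the board's top surface, where a template's underside comes to rest; y runs along the row towards mark_1.
- tray: Fixed shallow open tray of light wood, 110 x 110 mm outside, 102 x 102 mm inside, wall 12 mm high, floor 3 mm thick. It stands on the table beyond one end of the row, 247 mm from the row's middle: next to mark_1 in some starts, next to mark_4 in others (a lidded white box, 80 mm square and 28 mm high, stands at the other end). Origin: centre of the underside; z up.
Mind the look-alikes: they are no part of the job. Leave any orange or yellow look-alike of the hex_small alone. Leave any pink or turquoise look-alike of the square alone.

How it is judged (in metres and radians):
At the end, for the whole second after the job is handed in: Hexagons flat (0.1 rad), within 15 mm of the marks' centres and 4 mm in height, smallest on the mark nearest the tray up to largest on the farthest; square flat on the tray floor, within 25 mm of its middle each way, origin -2 to 7 mm above the tray's underside; all below 0.02 m/s (((horizontal distance between tray and mark_1 below 0.16 m and horizontal distance between hex_small and mark_1 below 0.015 m and z of hex_small in the frame of mark_1 between -0.004 and 0.004 m and horizontal distance between hex_medium and mark_2 below 0.015 m and z of hex_medium in the frame of mark_2 between -0.004 and 0.004 m and horizontal distance between hex_large and mark_3 below 0.015 m and z of hex_large in the frame of mark_3 between -0.004 and 0.004 m and horizontal distance between hex_largest and mark_4 below 0.015 m and z of hex_largest in the frame of mark_4 between -0.004 and 0.004 m) or (horizontal distance between tray and mark_4 below 0.16 m and horizontal distance between hex_small and mark_4 below 0.015 m and z of hex_small in the frame of mark_4 between -0.004 and 0.004 m and horizontal distance between hex_medium and mark_3 below 0.015 m and z of hex_medium in the frame of mark_3 between -0.004 and 0.004 m and horizontal distance between hex_large and mark_2 below 0.015 m and z of hex_large in the frame of mark_2 between -0.004 and 0.004 m and horizontal distance between hex_largest and mark_1 below 0.015 m and z of hex_largest in the frame of mark_1 between -0.004 and 0.004 m)) and x of square in the frame of tray between -0.025 and 0.025 m and y of square in the frame of tray between -0.025 and 0.025 m and z of square in the frame of tray between -0.002 and 0.007 m and angle between each of hex_small, hex_medium, hex_large, hex_largest, square's own z axis and vertical below 0.1 rad and linear speed of each of hex_small, hex_medium, hex_large, hex_largest, square below 0.02 m/s); the robot touches nothing.
It also fails if it takes over 99 s, if anything falls off the work surface, if the arm or the gripper's body presses on something with over 40 N, if the wrist force passes 120 N, or if a joint passes its speed limit or range.

## Working session

There is one attempt and no reset: what is moved stays moved. The work goes in short steps, Python scripts to look and compute and a tool call to move; the robot and the scene stay as the last step left them, time stands still between calls to the robot, and variables do not carry over. Pictures are saved under pics/ and viewed, and the job is handed in when it is done.

Besides the shell and the picture viewer there is one more tool, called as a command line: name --argument value ..., lists and objects as JSON in quotes. servo_tool: Moves the arm, as the interface text tells. Its arguments: {"type":"object","properties":{"rows":{"type":"array"}},"required":["rows"]}

```bash
mkdir -p pics
python3 - <<'E'
from plant import telemetry, optics, ctrl
import cv2
for n in("top","scene"):
    im=optics.snapshot(n); cv2.imwrite(f"pics/{n}0.png",im[:,:,::-1]); print(optics.camera_info(n))
print(telemetry.get_obs())
E
```

```text
{'mtx': array([[405.72844225,   0.        , 276.98173283],
       [  0.        , 405.72844225, 204.4573652 ],
       [  0.        ,   0.        ,   1.        ]]), 'rvec': array([ 2.11824192, -2.16839601,  0.16802849]), 'tvec': array([-0.00775298,  0.5559487 ,  0.91587331])}
{'mtx': array([[530.05865591,   0.        , 280.43451133],
       [  0.        , 530.05865591, 213.76433931],
       [  0.        ,   0.        ,   1.        ]]), 'rvec': array([ 2.08881709,  0.5579934 , -0.31895974]), 'tvec': array([-0.46951553, -0.09971116,  1.83764414])}
{'clock': 0.1, 'joint_pos': array([-5.23619731e+01,  2.05885125e+01,  6.38963246e-01, -1.64969138e-02,
       -7.01358875e+01, -1.65075643e+01]), 'qvel': array([-0.11002922, -0.10857467,  0.17461519,  0.08491473, -0.0814887 ,
        0.09043535]), 'tau': array([-1.79516355e-03, -5.84162307e+01,  2.93754351e+01,  7.01538205e+00,
        1.01889332e-02, -7.76388583e-05]), 'tool_pos': array([ 0.24315109, -0.62921817,  0.22570649]), 'orientation': array([ 1.79913678e+02, -9.40853839e-03, -1.58875147e+02]), 'force': array([-0.32702123,  0.34671009, -0.38428878]), 'moment': array([ 0.00578895, -0.02181661, -0.01199061]), 'opening': 0.08756741130673915}
```

View pics/top0.png

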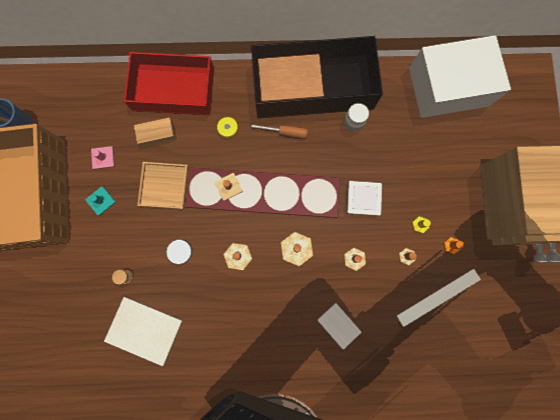

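View pics/scene0.png

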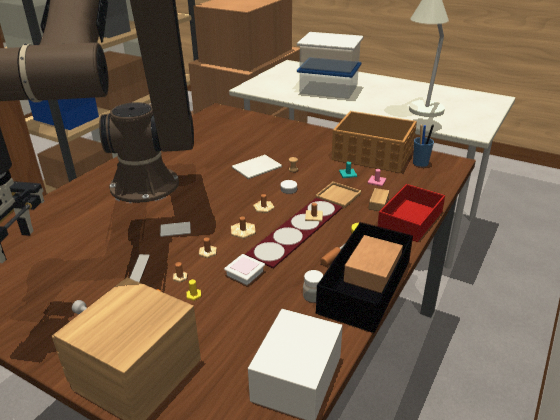

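The top view shows the row at y≈185, with the tray at its left (+y) end at (163,186) and the white lidded box at (365,198). The natural-wood square is at (228,186). The natural-wood hexagons are at (237,256), (297,248), (355,259) and (408,257). Look-alikes are yellow (421,225), orange (453,245), pink (102,157) and turquoise (100,200). I'll enlarge to confirm.

```bash
cat > h.py <<'E'
import numpy as np, cv2
from plant import telemetry, optics, ctrl
def cam(n):
    c=optics.camera_info(n); R,_=cv2.Rodrigues(c["rvec"]); return c["mtx"],R,np.array(c["tvec"]).reshape(3)
def p2w(n,u,v,z):
    K,R,t=cam(n); d=R.T@np.linalg.inv(K)@np.array([u,v,1.]); C=-R.T@t
    s=(z-C[2])/d[2]; return C+s*d
def w2p(n,P):
    K,R,t=cam(n); q=K@(R@np.array(P,float)+t); return q[:2]/q[2]
def crop(src,x0,y0,w,h,s,out):
    im=cv2.imread(src)[y0:y0+h,x0:x0+w]; im=cv2.resize(im,None,fx=s,fy=s,interpolation=cv2.INTER_CUBIC)
    for i in range(0,w,10):
        cv2.line(im,(i*s,0),(i*s,6 if i%50 else 14),(255,255,255),1)
        if i%20==0: cv2.putText(im,str(x0+i),(i*s,24),0,.4,(255,255,255),1)
    for i in range(0,h,10):
        cv2.line(im,(0,i*s),(6,i*s),(255,255,255),1)
        if i%20==0: cv2.putText(im,str(y0+i),(8,i*s+4),0,.4,(255,255,255),1)
    cv2.imwrite(out,im)
E
python3 - <<'E'
from h import *
crop("pics/top0.png",210,220,130,60,6,"pics/c1.png")
crop("pics/top0.png",335,210,130,70,6,"pics/c2.png")
crop("pics/top0.png",135,155,130,65,6,"pics/c3.png")
crop("pics/top0.png",260,160,130,65,6,"pics/c4.png")
E
```

```text
(no output)
```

View pics/c1.png

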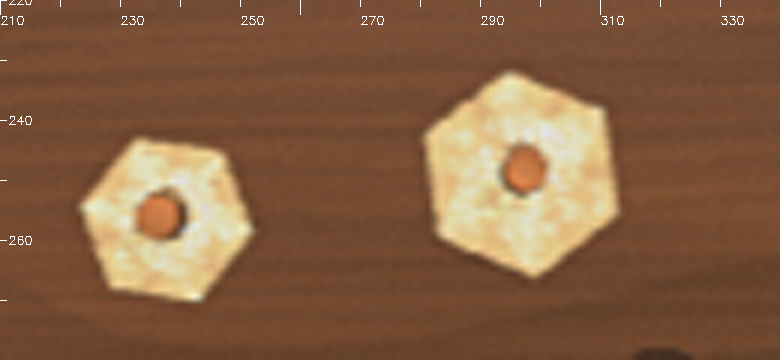

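View pics/c2.png

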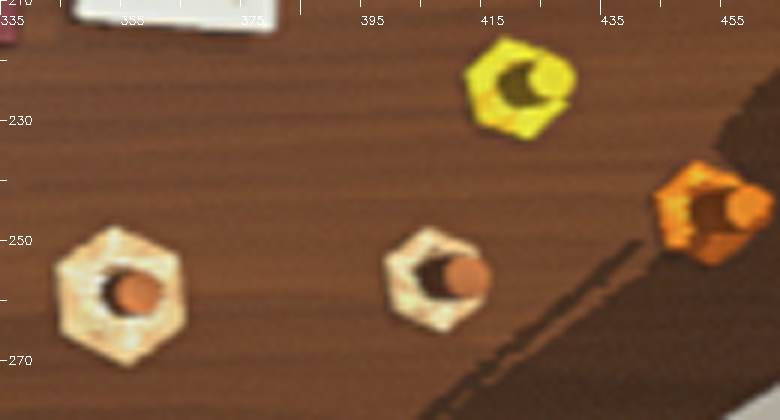

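View pics/c3.png

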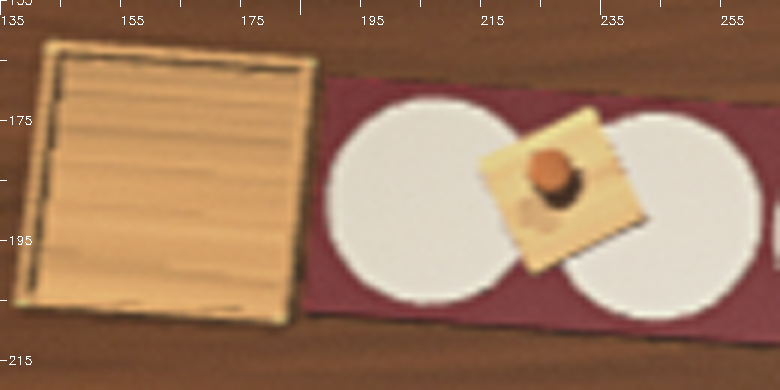

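View pics/c4.png

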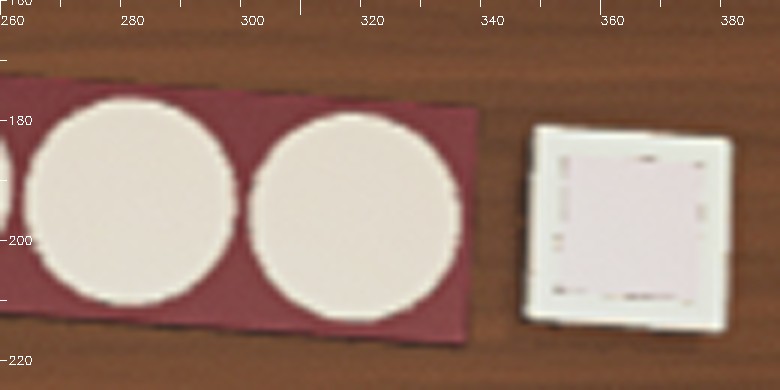

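Plate corner spans in pixels: A(237,256) 29, B(297,249) 34.5, C(355,259) 23, D(408,257) 17.5, which matches 69:83:55:42. So A is large, B largest, C medium and D small, all natural wood. The yellow and orange hexagons are look-alikes. The natural-wood square at (229,187) on the board is the odd one. The tray is next to mark_1.

Run:
```python
from h import *
for n,pu,gu,b in [("small",(407.8,256.7),(412.8,256.2),0),("medium",(355.2,259.3),(358.2,258.7),0),("large",(237.8,256.5),(236.7,256.2),0),("largest",(297.2,249.2),(297.7,248.2),0),("square",(229,186.7),(226.5,183.3),.008)]:
    print(n,p2w("top",*pu,b+.006).round(4),p2w("top",*gu,b+.046).round(4))
M=[p2w("top",u,v,.008) for u,v in [(206.8,188.5),(244.7,191),(281.75,193.5),(319.3,196.2)]]
for m in M: print(m.round(4))
d=np.diff(np.array(M),axis=0);print(np.linalg.norm(d,axis=1), np.degrees(np.arctan2(d[:,0],-d[:,1])))
c=np.mean(M,axis=0);u=(M[0]-M[3])/np.linalg.norm(M[0]-M[3]);print("fit",[(c+u*k*.092).round(4) for k in(1.5,.5,-.5,-1.5)],"tray",(c+u*.247).round(4))
print("tray",p2w("top",162.75,185.4,.012).round(4))
# scene camera check of grips
for nm,P in [("small",.046)]: pass
```

```text
small [ 0.4267 -0.3328  0.006 ] [ 0.4269 -0.3315  0.046 ]
medium [ 0.4235 -0.2058  0.006 ] [ 0.4241 -0.2051  0.046 ]
large [0.4368 0.0763 0.006 ] [0.4364 0.0751 0.046 ]
largest [ 0.4509 -0.0672  0.006 ] [ 0.4515 -0.0663  0.046 ]
square [0.6068 0.0956 0.014 ] [0.607  0.0968 0.054 ]
[0.6047 0.1509 0.008 ]
[0.5963 0.0577 0.008 ]
[ 0.5879 -0.0333  0.008 ]
[ 0.5791 -0.1254  0.008 ]
[0.09361551 0.09138196 0.0924897 ] [-5.16515629 -5.25280703 -5.50935385]
fit [array([0.6048, 0.1499, 0.008 ]), array([0.5963, 0.0583, 0.008 ]), array([ 0.5877, -0.0333,  0.008 ]), array([ 0.5792, -0.1249,  0.008 ])] tray [0.6149 0.2584 0.008 ]
tray [0.6142 0.2584 0.012 ]
```

servo_tool --rows '[[[0,0,0],[0,0,0.88],0.4],[[0,0,0],[0,0,0.88],0.4],[[0,0,0],[0,0,0.88],0.4],[[0,0,0],[0,0,0.88],0.4],[[-0.01,0.02,0],[0,0,0],0.4],[[-0.0145,0.029,0],[0,0,0],0.4],[[-0.0145,0.029,0],[0,0,0],0.4],[[-0.0145,0.029,0],[0,0,0],0.4],[[-0.0145,0.029,0],[0,0,0],0.4],[[-0.0145,0.029,0],[0,0,0],0.4],[[-0.0145,0.029,0],[0,0,0],0.4],[[-0.0145,0.029,0],[0,0,0],0.4],[[-0.0145,0.029,0],[0,0,0],0.4],[[-0.0145,0.029,0],[0,0,0],0.4],[[-0.0145,0.029,0],[0,0,0],0.4],[[-0.0145,0.029,0],[0,0,0],0.4],[[-0.0145,0.029,0],[0,0,0],0.4],[[-0.0145,0.029,0],[0,0,0],0.4],[[-0.0145,0.029,0],[0,0,0],0.4],[[-0.0145,0.029,0],[0,0,0],0.4]]'

```text
clock: 1.77
tool_pos: [0.4709, -0.1729, 0.2265]
orientation: [180.0, -0.0, -180.0]
force: [1.0, -0.5, 0.4]
opening: 0.0525
```

servo_tool --rows '[[[-0.0136,0.027,0.0105],[0,0,0],0.4],[[-0.0136,0.027,0.0105],[0,0,0],0.4],[[-0.0136,0.027,0.0105],[0,0,0],0.4],[[-0.0136,0.027,0.0105],[0,0,0],0.4],[[-0.0136,0.027,0.0105],[0,0,0],0.4],[[-0.0136,0.027,0.0105],[0,0,0],0.4],[[-0.0136,0.027,0.0105],[0,0,0],0.4],[[-0.0136,0.027,0.0105],[0,0,0],0.4],[[-0.0136,0.027,0.0105],[0,0,0],0.4],[[-0.0136,0.027,0.0105],[0,0,0],0.4],[[0,0,0.01],[0,0,0],0.4],[[0,0,0],[0,0,0],0.4]]'

```text
clock: 2.77
tool_pos: [0.6055, 0.0964, 0.1085]
orientation: [-179.9, -0.2, -179.9]
force: [-1.6, -0.4, -1.0]
opening: 0.0526
```

Run:
```python
from h import *
im=optics.snapshot("scene"); cv2.imwrite("pics/s1.png",im[:,:,::-1]); o=telemetry.get_obs();print(o["tool_pos"],o["opening"]); print(w2p("scene",[.607,.096,.054]))
crop("pics/s1.png",220,130,160,120,5,"pics/s1c.png")
```

```text
[0.60555917 0.09553384 0.10980624] 0.05254523517265316
[314.01726743 204.13985114]
```

View pics/s1c.png

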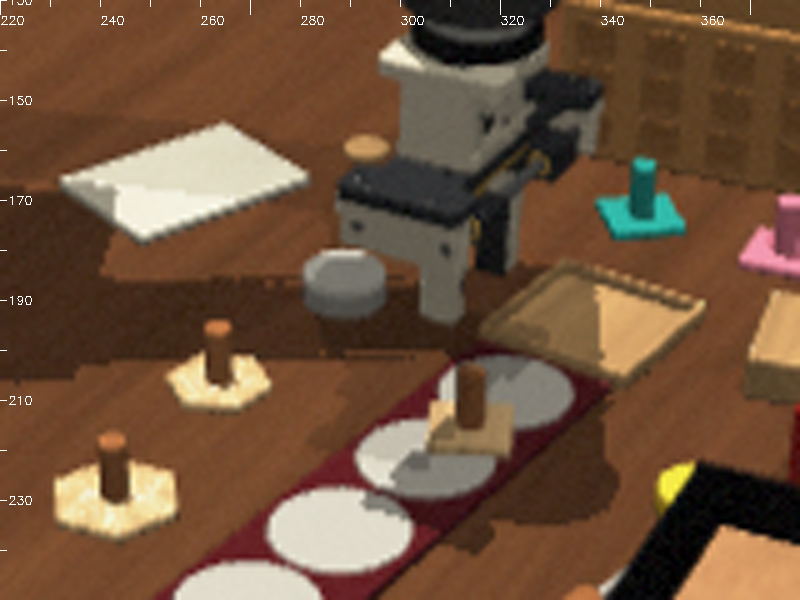

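The scene camera puts the square's grip top at (314,204), where I predicted it. Descending to grip.

servo_tool --rows '[[[0,0,0.0145],[0,0,0],0.4],[[0,0,0.0145],[0,0,0],0.4],[[0,0,0.0145],[0,0,0],0.4],[[0,0,0.0145],[0,0,0],0.4],[[0,0,0.0145],[0,0,0],0.4],[[0,0,0.0145],[0,0,0],0.4],[[0,0,0],[0,0,0],0.4],[[0,0,0],[0,0,0],1],[[0,0,0],[0,0,0],1],[[0,0,0],[0,0,0],1],[[0,0,0],[0,0,0],1],[[0,0,0],[0,0,0],1],[[0,0,0],[0,0,0],1],[[0,0,0],[0,0,0],1]]'

```text
clock: 3.98
tool_pos: [0.607, 0.0957, 0.0252]
orientation: [180.0, 0.0, -180.0]
force: [-0.6, 0.0, 4.3]
opening: 0.0177
```

servo_tool --rows '[[[0,0,-0.012],[0,0,0],1],[[0,0,-0.012],[0,0,0],1],[[0,0,-0.012],[0,0,0],1],[[0,0,-0.012],[0,0,0],1],[[-0.001,0.0203,0],[0,0,0],1],[[-0.001,0.0203,0],[0,0,0],1],[[-0.001,0.0203,0],[0,0,0],1],[[-0.001,0.0203,0],[0,0,0],1],[[-0.001,0.0203,0],[0,0,0],1],[[-0.001,0.0203,0],[0,0,0],1],[[-0.001,0.0203,0],[0,0,0],1],[[-0.001,0.0203,0],[0,0,0],1],[[0,0,0],[0,0,0],1],[[0,0,0.012],[0,0,0],1],[[0,0,0.012],[0,0,0],1],[[0,0,0.012],[0,0,0],1],[[0,0,0.008],[0,0,0],1],[[0,0,0.004],[0,0,0],1],[[0,0,0.004],[0,0,0],1],[[0,0,0],[0,0,0],1]]'

```text
clock: 5.65
tool_pos: [0.6146, 0.2573, 0.0205]
orientation: [-180.0, -0.0, -180.0]
force: [-0.1, 0.2, -0.4]
opening: 0.0174
```

servo_tool --rows '[[[0,0,0.001],[0,0,0],1],[[0,0,0],[0,0,0],0.4],[[0,0,0],[0,0,0],0.4],[[0,0,0],[0,0,0],0.4],[[0,0,0],[0,0,0],0.4],[[0,0,-0.015],[0,0,0],0.4],[[0,0,-0.015],[0,0,0],0.4],[[0,0,-0.015],[0,0,0],0.4],[[0,0,-0.015],[0,0,0],0.4],[[0,0,-0.015],[0,0,0],0.4],[[0,0,-0.015],[0,0,0],0.4],[[0.004,-0.013,0],[0,0,0],0.4],[[0.008,-0.025,0],[0,0,0],0.4],[[0.008,-0.025,0],[0,0,0],0.4],[[0.008,-0.025,0],[0,0,0],0.4],[[0.008,-0.025,0],[0,0,0],0.4],[[0.008,-0.025,0],[0,0,0],0.4],[[0.008,-0.025,0],[0,0,0],0.4],[[0.008,-0.025,0],[0,0,0],0.4],[[0.008,-0.025,0],[0,0,0],0.4]]'

```text
clock: 7.32
tool_pos: [0.5457, 0.0434, 0.1092]
orientation: [180.0, -0.0, -180.0]
force: [0.6, -0.7, -0.7]
opening: 0.0528
```

Run:
```python
from h import *
for n in("scene","top"):
    im=optics.snapshot(n); cv2.imwrite(f"pics/{n}2.png",im[:,:,::-1])
o=telemetry.get_obs();print(o["tool_pos"],o["opening"]); print(w2p("scene",[.6145,.2584,.049]))
crop("pics/scene2.png",220,130,160,120,5,"pics/s2c.png")
```

```text
[0.54451468 0.04167232 0.10918995] 0.05235880004530845
[338.76876878 183.1573105 ]
```

View pics/s2c.png

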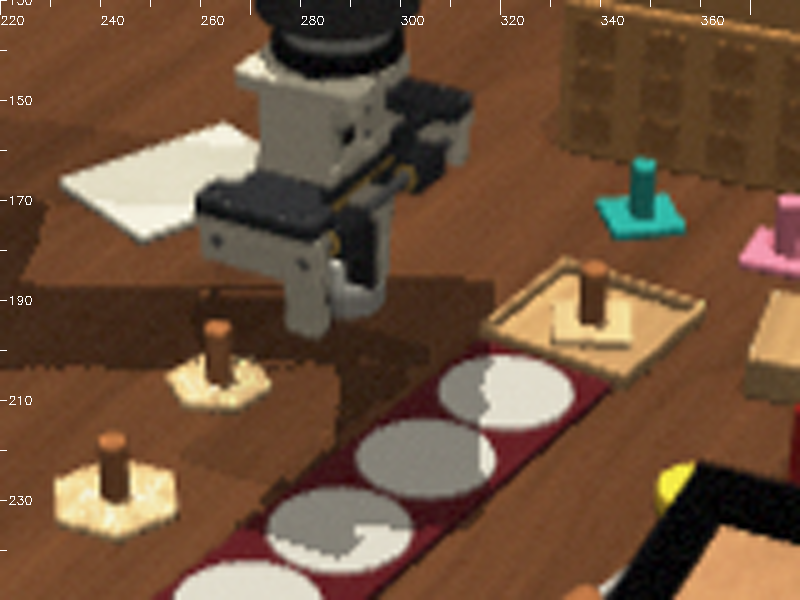

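View pics/top2.png

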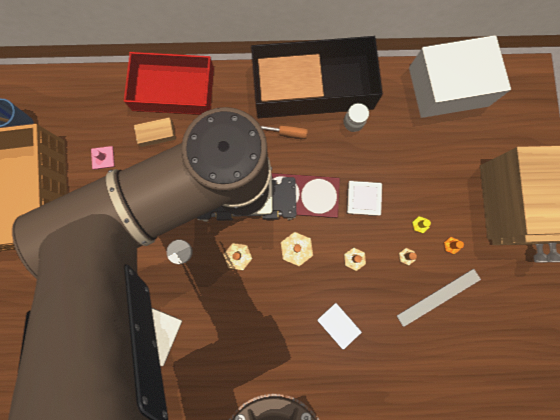

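The square sits flat in the tray, grip top (339,183) as predicted. Next is hex_small.

servo_tool --rows '[[[0.0079,-0.025,0],[0,0,0],0.4],[[0.0079,-0.025,0],[0,0,0],0.4],[[0.0079,-0.025,0],[0,0,0],0.4],[[0.0079,-0.025,0],[0,0,0],0.4],[[0.0079,-0.025,0],[0,0,0],0.4],[[0.0079,-0.025,0],[0,0,0],0.4],[[0.0079,-0.025,0],[0,0,0],0.4],[[0.0079,-0.025,0],[0,0,0],0.4],[[0.0079,-0.025,0],[0,0,0],0.4],[[0.0079,-0.025,0],[0,0,0],0.4],[[0.0079,-0.025,0],[0,0,0],0.4],[[0.0079,-0.025,0],[0,0,0],0.4],[[0.0079,-0.025,0],[0,0,0],0.4],[[0.0079,-0.025,0.0],[0,0,0],0.4],[[0.0079,-0.025,0],[0,0,0],0.4],[[0,0,0.01],[0,0,0],0.4],[[0,0,0],[0,0,0],0.4],[[0,0,0],[0,0,0],0.4]]'

```text
clock: 8.92
tool_pos: [0.4276, -0.3299, 0.0988]
orientation: [180.0, -0.1, 180.0]
force: [-0.5, 1.2, -1.3]
opening: 0.0527
```

servo_tool --rows '[[[0,-0.001,0.012],[0,0,0],0.4],[[0,0,0.012],[0,0,0],0.4],[[0,0,0.012],[0,0,0],0.4],[[0,0,0.012],[0,0,0],0.4],[[0,0,0.012],[0,0,0],0.4],[[0,0,0.012],[0,0,0],0.4],[[0,0,0.011],[0,0,0],0.4],[[0,0,0],[0,0,0],0.4],[[0,0,0],[0,0,0],1],[[0,0,0],[0,0,0],1],[[0,0,0],[0,0,0],1],[[0,0,0],[0,0,0],1],[[0,0,0],[0,0,0],1],[[0,0,0],[0,0,0],1]]'

```text
clock: 10.08
tool_pos: [0.4284, -0.3312, 0.017]
orientation: [-180.0, 0.0, -180.0]
force: [-0.5, 1.9, -0.2]
opening: 0.0184
```

servo_tool --rows '[[[0,0,-0.016],[0,0,0],1],[[0,0,-0.016],[0,0,0],1],[[0,0,-0.016],[0,0,0],1],[[0,0,-0.016],[0,0,0],1],[[0,0,-0.016],[0,0,0],1],[[-0.0085,0.023,0],[0,0,0],1],[[-0.0085,0.023,0],[0,0,0],1],[[-0.0085,0.023,0],[0,0,0],1],[[-0.0085,0.023,0],[0,0,0],1],[[-0.0085,0.023,0],[0,0,0],1],[[-0.0085,0.023,0],[0,0,0],1],[[-0.0085,0.023,0],[0,0,0],1],[[-0.0085,0.023,0],[0,0,0],1],[[-0.0085,0.023,0],[0,0,0],1],[[-0.0085,0.023,0],[0,0,0],1],[[-0.0085,0.023,0],[0,0,0],1],[[-0.0085,0.023,0],[0,0,0],1],[[-0.0085,0.023,0],[0,0,0],1],[[-0.0085,0.023,0],[0,0,0],1],[[-0.0085,0.023,0],[0,0,0],1]]'

```text
clock: 11.75
tool_pos: [0.5558, 0.015, 0.0967]
orientation: [180.0, 0.0, -180.0]
force: [0.2, -1.1, -1.0]
opening: 0.0175
```

servo_tool --rows '[[[-0.0084,0.0228,0],[0,0,0],1],[[-0.0084,0.0228,0],[0,0,0],1],[[-0.0084,0.0228,0],[0,0,0],1],[[-0.0084,0.0228,0],[0,0,0],1],[[-0.0084,0.0228,0],[0,0,0],1],[[-0.0084,0.0228,0],[0,0,0],1],[[0,0,0],[0,0,0],1],[[0,0,0.011],[0,0,0],1],[[0,0,0.011],[0,0,0],1],[[0,0,0.011],[0,0,0],1],[[0,0,0.011],[0,0,0],1],[[0,0,0.011],[0,0,0],1],[[0,0,0.008],[0,0,0],1],[[0,0,0.005],[0,0,0],1],[[0,0,0.003],[0,0,0],1],[[0,0,0],[0,0,0],1]]'

```text
clock: 13.08
tool_pos: [0.606, 0.1504, 0.0255]
orientation: [-180.0, -0.0, -180.0]
force: [0.2, 0.4, 0.2]
opening: 0.0172
```

servo_tool --rows '[[[0,0,0.001],[0,0,0],1],[[0,0,0],[0,0,0],0.4],[[0,0,0],[0,0,0],0.4],[[0,0,0],[0,0,0],0.4],[[0,0,0],[0,0,0],0.4],[[0,0,-0.015],[0,0,0],0.4],[[0,0,-0.015],[0,0,0],0.4],[[0,0,-0.015],[0,0,0],0.4],[[0,0,-0.015],[0,0,0],0.4],[[0,0,-0.015],[0,0,0],0.4],[[0,0,-0.015],[0,0,0],0.4],[[0.013,-0.0254,0],[0,0,0],0.4],[[0.013,-0.0254,0],[0,0,0],0.4],[[0.013,-0.0254,0],[0,0,0],0.4],[[0.013,-0.0254,0],[0,0,0],0.4],[[0.013,-0.0254,0],[0,0,0],0.4],[[0.013,-0.0254,0],[0,0,0],0.4],[[0.013,-0.0254,0],[0,0,0],0.4],[[0.013,-0.0254,0],[0,0,0],0.4],[[0.013,-0.0254,0],[0,0,0],0.4]]'

```text
clock: 14.75
tool_pos: [0.4883, -0.079, 0.1148]
orientation: [180.0, 0.0, -180.0]
force: [0.2, -0.3, 0.0]
opening: 0.0525
```

servo_tool --rows '[[[0.013,-0.0254,0],[0,0,0],0.4],[[0.013,-0.0254,0],[0,0,0],0.4],[[0.013,-0.0254,0],[0,0,0],0.4],[[0.013,-0.0254,0],[0,0,0],0.4],[[0.013,-0.0254,0],[0,0,0],0.4],[[0,0,0.01],[0,0,0],0.4],[[0,0,0],[0,0,0],0.4],[[0,0,0],[0,0,0],0.4]]'

```text
clock: 15.42
tool_pos: [0.4238, -0.2051, 0.1045]
orientation: [180.0, -0.0, 180.0]
force: [0.7, -0.4, -0.6]
opening: 0.0525
```

Run:
```python
from h import *
im=optics.snapshot("scene"); cv2.imwrite(f"pics/scene3.png",im[:,:,::-1])
o=telemetry.get_obs();print(o["tool_pos"],o["opening"]); print(w2p("scene",[.6048,.15,.054]))
crop("pics/scene3.png",220,130,160,120,5,"pics/s3c.png")
```

```text
[ 0.42435598 -0.20483911  0.10475644] 0.05252152022523018
[321.30406893 196.00093003]
```

View pics/s3c.png

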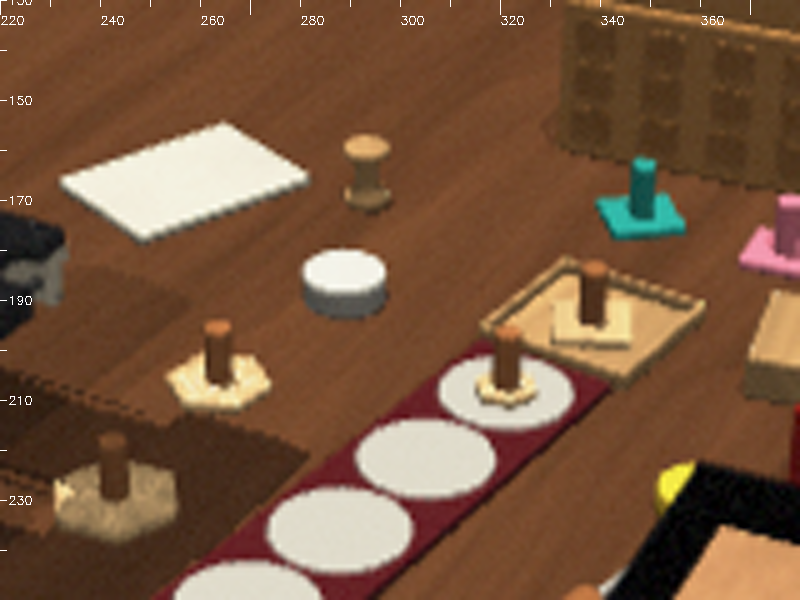

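hex_small is centred on mark_1. Next is hex_medium.

servo_tool --rows '[[[0,-0.0005,0.0125],[0,0,0],0.4],[[0,0,0.0125],[0,0,0],0.4],[[0,0,0.0125],[0,0,0],0.4],[[0,0,0.0125],[0,0,0],0.4],[[0,0,0.0125],[0,0,0],0.4],[[0,0,0.0125],[0,0,0],0.4],[[0,0,0.0125],[0,0,0],0.4],[[0,0,0],[0,0,0],0.4],[[0,0,0],[0,0,0],1],[[0,0,0],[0,0,0],1],[[0,0,0],[0,0,0],1],[[0,0,0],[0,0,0],1],[[0,0,0],[0,0,0],1],[[0,0,0],[0,0,0],1],[[0,0,-0.016],[0,0,0],1],[[0,0,-0.016],[0,0,0],1],[[0,0,-0.016],[0,0,0],1],[[0,0,-0.016],[0,0,0],1],[[0,0,-0.016],[0,0,0],1]]'

```text
clock: 17.05
tool_pos: [0.4239, -0.2055, 0.098]
orientation: [180.0, 0.0, 180.0]
force: [0.7, 0.0, 0.5]
opening: 0.0175
```

servo_tool --rows '[[[-0.0157,0.024,0],[0,0,0],1],[[-0.0157,0.024,0],[0,0,0],1],[[-0.0157,0.024,0],[0,0,0],1],[[-0.0157,0.024,0],[0,0,0],1],[[-0.0157,0.024,0],[0,0,0],1],[[-0.0157,0.024,0],[0,0,0],1],[[-0.0157,0.024,0],[0,0,0],1],[[-0.0157,0.024,0],[0,0,0],1],[[-0.0157,0.024,0],[0,0,0],1],[[-0.0157,0.024,0],[0,0,0],1],[[-0.0157,0.024,0],[0,0,0],1],[[0,0,0],[0,0,0],1],[[0,0,0.011],[0,0,0],1],[[0,0,0.011],[0,0,0],1],[[0,0,0.011],[0,0,0],1],[[0,0,0.011],[0,0,0],1]]'

```text
clock: 18.38
tool_pos: [0.5957, 0.0576, 0.0515]
orientation: [-180.0, -0.1, 180.0]
force: [0.2, 0.6, 0.3]
opening: 0.0173
```

servo_tool --rows '[[[0,0,0.011],[0,0,0],1],[[0,0,0.008],[0,0,0],1],[[0,0,0.005],[0,0,0],1],[[0,0,0.003],[0,0,0],1],[[0,0,0.001],[0,0,0],1],[[0,0,0],[0,0,0],1],[[0,0,0],[0,0,0],0.4],[[0,0,0],[0,0,0],0.4],[[0,0,0],[0,0,0],0.4],[[0,0,0],[0,0,0],0.4],[[0,0,-0.015],[0,0,0],0.4],[[0,0,-0.015],[0,0,0],0.4],[[0,0,-0.015],[0,0,0],0.4],[[0,0,-0.015],[0,0,0],0.4],[[0,0,-0.015],[0,0,0],0.4],[[0,0,-0.015],[0,0,0],0.4]]'

```text
clock: 19.72
tool_pos: [0.5968, 0.0586, 0.1158]
orientation: [180.0, 0.0, -180.0]
force: [0.7, 0.1, 0.1]
opening: 0.0528
```

servo_tool --rows '[[[0.02,0.0022,0],[0,0,0],0.4],[[0.02,0.0022,0],[0,0,0],0.4],[[0.02,0.0022,0],[0,0,0],0.4],[[0.02,0.0022,0],[0,0,0],0.4],[[0.02,0.0022,0],[0,0,0],0.4],[[0.02,0.0022,0],[0,0,0],0.4],[[0.02,0.0022,0],[0,0,0],0.4],[[0.02,0.0022,0],[0,0,0],0.4],[[0,0,0.01],[0,0,0],0.4],[[0,0,0],[0,0,0],0.4],[[0,0,0],[0,0,0],0.4]]'

```text
clock: 20.63
tool_pos: [0.4369, 0.0763, 0.1052]
orientation: [-180.0, 0.0, -180.0]
force: [1.3, -0.0, -0.2]
opening: 0.0527
```

Run:
```python
from h import *
im=optics.snapshot("scene"); cv2.imwrite(f"pics/scene4.png",im[:,:,::-1])
o=telemetry.get_obs();print(o["tool_pos"],o["opening"]); print(w2p("scene",[.5963,.0583,.054]))
crop("pics/scene4.png",220,130,160,120,5,"pics/s4c.png")
```

```text
[0.43731659 0.07635299 0.10539172] 0.052724498689023014
[305.10794927 208.99681233]
```

View pics/s4c.png

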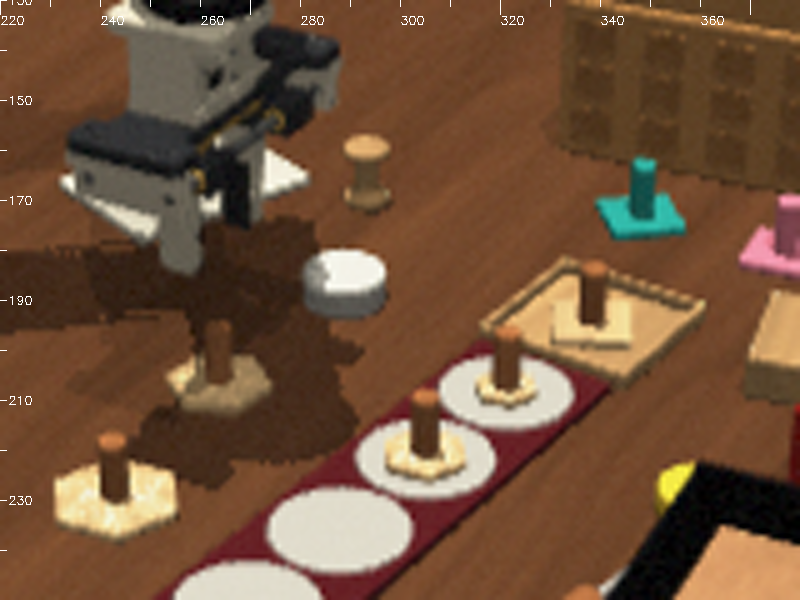

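hex_medium is centred on mark_2. Next is hex_large.

servo_tool --rows '[[[0,-0.0005,0.0125],[0,0,0],0.4],[[0,0,0.0125],[0,0,0],0.4],[[0,0,0.0125],[0,0,0],0.4],[[0,0,0.0125],[0,0,0],0.4],[[0,0,0.0125],[0,0,0],0.4],[[0,0,0.0125],[0,0,0],0.4],[[0,0,0.0125],[0,0,0],0.4],[[0,0,0],[0,0,0],0.4],[[0,0,0],[0,0,0],1],[[0,0,0],[0,0,0],1],[[0,0,0],[0,0,0],1],[[0,0,0],[0,0,0],1],[[0,0,0],[0,0,0],1],[[0,0,0],[0,0,0],1],[[0,0,-0.016],[0,0,0],1],[[0,0,-0.016],[0,0,0],1],[[0,0,-0.016],[0,0,0],1],[[0,0,-0.016],[0,0,0],1],[[0,0,-0.016],[0,0,0],1]]'

```text
clock: 22.27
tool_pos: [0.4365, 0.0755, 0.0985]
orientation: [180.0, -0.0, -180.0]
force: [1.5, 0.2, -0.5]
opening: 0.0175
```

servo_tool --rows '[[[-0.0189,-0.0136,0],[0,0,0],1],[[-0.0189,-0.0136,0],[0,0,0],1],[[-0.0189,-0.0136,0],[0,0,0],1],[[-0.0189,-0.0136,0],[0,0,0],1],[[-0.0189,-0.0136,0],[0,0,0],1],[[-0.0189,-0.0136,0],[0,0,0],1],[[-0.0189,-0.0136,0],[0,0,0],1],[[-0.0189,-0.0136,0],[0,0,0],1],[[0,0,0],[0,0,0],1],[[0,0,0.011],[0,0,0],1],[[0,0,0.011],[0,0,0],1],[[0,0,0.011],[0,0,0],1],[[0,0,0.011],[0,0,0],1]]'

```text
clock: 23.35
tool_pos: [0.5868, -0.0327, 0.052]
orientation: [-180.0, -0.1, -180.0]
force: [-0.1, 0.5, -0.3]
opening: 0.0172
```

servo_tool --rows '[[[0,0,0.011],[0,0,0],1],[[0,0,0.008],[0,0,0],1],[[0,0,0.005],[0,0,0],1],[[0,0,0.003],[0,0,0],1],[[0,0,0.001],[0,0,0],1],[[0,0,0],[0,0,0],1],[[0,0,0],[0,0,0],0.4],[[0,0,0],[0,0,0],0.4],[[0,0,0],[0,0,0],0.4],[[0,0,0],[0,0,0],0.4],[[0,0,-0.015],[0,0,0],0.4],[[0,0,-0.015],[0,0,0],0.4],[[0,0,-0.015],[0,0,0],0.4],[[0,0,-0.015],[0,0,0],0.4],[[0,0,-0.015],[0,0,0],0.4],[[0,0,-0.015],[0,0,0],0.4]]'

```text
clock: 24.68
tool_pos: [0.588, -0.0332, 0.1163]
orientation: [180.0, 0.0, -180.0]
force: [1.1, -0.1, 0.3]
opening: 0.0527
```

servo_tool --rows '[[[0.0195,-0.0048,0],[0,0,0],0.4],[[0.0195,-0.0048,0],[0,0,0],0.4],[[0.0195,-0.0048,0],[0,0,0],0.4],[[0.0195,-0.0048,0],[0,0,0],0.4],[[0.0195,-0.0048,0],[0,0,0],0.4],[[0.0195,-0.0048,0],[0,0,0],0.4],[[0.0195,-0.0048,0],[0,0,0],0.4],[[0,0,0.01],[0,0,0],0.4],[[0,0,0],[0,0,0],0.4],[[0,0,0],[0,0,0],0.4]]'

```text
clock: 25.52
tool_pos: [0.4516, -0.0668, 0.1057]
orientation: [-180.0, 0.0, -180.0]
force: [0.9, 1.0, -0.2]
opening: 0.0525
```

Run:
```python
from h import *
im=optics.snapshot("scene"); cv2.imwrite(f"pics/scene5.png",im[:,:,::-1])
o=telemetry.get_obs();print(o["tool_pos"],o["opening"]); print(w2p("scene",[.5877,-.0333,.054]))
crop("pics/scene5.png",220,150,160,120,5,"pics/s5c.png")
```

```text
[ 0.45214645 -0.06666803  0.10590558] 0.05300023414421931
[287.57609856 223.02780789]
```

View pics/s5c.png

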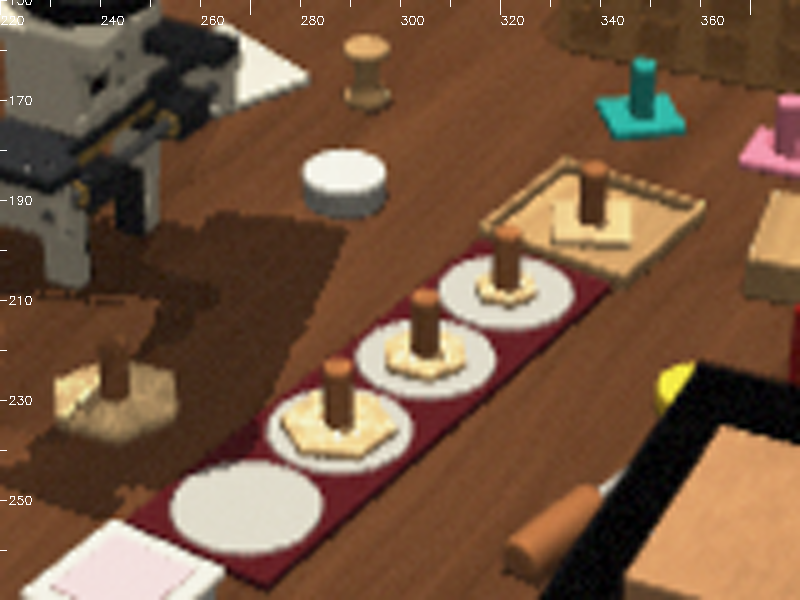

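hex_large is centred on mark_3. Last is hex_largest.

servo_tool --rows '[[[0,-0.0005,0.0125],[0,0,0],0.4],[[0,0,0.0125],[0,0,0],0.4],[[0,0,0.0125],[0,0,0],0.4],[[0,0,0.0125],[0,0,0],0.4],[[0,0,0.0125],[0,0,0],0.4],[[0,0,0.0125],[0,0,0],0.4],[[0,0,0.0125],[0,0,0],0.4],[[0,0,0],[0,0,0],0.4],[[0,0,0],[0,0,0],1],[[0,0,0],[0,0,0],1],[[0,0,0],[0,0,0],1],[[0,0,0],[0,0,0],1],[[0,0,0],[0,0,0],1],[[0,0,0],[0,0,0],1],[[0,0,-0.016],[0,0,0],1],[[0,0,-0.016],[0,0,0],1],[[0,0,-0.016],[0,0,0],1],[[0,0,-0.016],[0,0,0],1],[[0,0,-0.016],[0,0,0],1]]'

```text
clock: 27.15
tool_pos: [0.4513, -0.0673, 0.099]
orientation: [180.0, 0.0, -180.0]
force: [0.2, 0.4, -0.7]
opening: 0.0172
```

servo_tool --rows '[[[-0.0183,-0.0083,0],[0,0,0],1],[[-0.0183,-0.0083,0],[0,0,0],1],[[-0.0183,-0.0083,0],[0,0,0],1],[[-0.0183,-0.0083,0],[0,0,0],1],[[-0.0183,-0.0083,0],[0,0,0],1],[[-0.0183,-0.0083,0],[0,0,0],1],[[-0.0183,-0.0083,0],[0,0,0],1],[[0,0,0],[0,0,0],1],[[0,0,0.011],[0,0,0],1],[[0,0,0.011],[0,0,0],1],[[0,0,0.011],[0,0,0],1],[[0,0,0.011],[0,0,0],1]]'

```text
clock: 28.15
tool_pos: [0.5784, -0.125, 0.0526]
orientation: [180.0, -0.1, -180.0]
force: [0.0, 0.3, -0.9]
opening: 0.0174
```

servo_tool --rows '[[[0,0,0.011],[0,0,0],1],[[0,0,0.008],[0,0,0],1],[[0,0,0.005],[0,0,0],1],[[0,0,0.003],[0,0,0],1],[[0,0,0.001],[0,0,0],1],[[0,0,0],[0,0,0],1],[[0,0,0],[0,0,0],0.4],[[0,0,0],[0,0,0],0.4],[[0,0,0],[0,0,0],0.4],[[0,0,0],[0,0,0],0.4],[[0,0,-0.015],[0,0,0],0.4],[[0,0,-0.015],[0,0,0],0.4],[[0,0,-0.015],[0,0,0],0.4],[[0,0,-0.015],[0,0,0],0.4],[[0,0,-0.015],[0,0,0],0.4],[[0,0,-0.015],[0,0,0],0.4],[[0,0,-0.015],[0,0,0],0.4]]'

```text
clock: 29.57
tool_pos: [0.5796, -0.1254, 0.1318]
orientation: [180.0, 0.0, -180.0]
force: [-0.1, 0.2, -1.0]
opening: 0.0527
```

servo_tool --rows '[[[0.012,-0.025,-0.005],[0,0,0],0.4],[[0.012,-0.025,-0.005],[0,0,0],0.4],[[0.012,-0.025,-0.005],[0,0,0],0.4],[[0.012,-0.025,-0.005],[0,0,0],0.4],[[0.012,-0.025,-0.005],[0,0,0],0.4],[[0.012,-0.025,-0.005],[0,0,0],0.4],[[0.012,-0.025,-0.005],[0,0,0],0.4],[[0.012,-0.025,-0.005],[0,0,0],0.4],[[0.012,-0.025,-0.005],[0,0,0],0.4],[[0.012,-0.025,-0.005],[0,0,0],0.4],[[0.012,-0.025,-0.005],[0,0,0],0.4],[[0.012,-0.025,-0.005],[0,0,0],0.4],[[0,0,0],[0,0,0],0.4],[[0,0,0],[0,0,0],0.4]]'

```text
clock: 30.73
tool_pos: [0.435, -0.4266, 0.191]
orientation: [-180.0, 0.0, 179.9]
force: [0.3, 0.2, 0.0]
opening: 0.0527
```

Run:
```python
from h import *
for n in("scene","top"):
    im=optics.snapshot(n); cv2.imwrite(f"pics/{n}6.png",im[:,:,::-1])
o=telemetry.get_obs();print(o["tool_pos"],o["clock"])
for P in [(.6145,.2584,.049),(.6048,.1499,.054),(.5963,.0583,.054),(.5877,-.0333,.054),(.5792,-.1249,.054)]: print(w2p("top",P).round(1),w2p("scene",P).round(1))
crop("pics/top6.png",135,155,210,75,3,"pics/t6c.png")
crop("pics/top6.png",135,155,110,65,7,"pics/t6a.png")
crop("pics/top6.png",235,160,110,65,7,"pics/t6b.png")
crop("pics/scene6.png",220,150,160,120,5,"pics/s6c.png")
```

```text
[ 0.43554503 -0.42512804  0.19075686] 30.8333
[158.4 182.2] [338.8 183.2]
[203.9 184.7] [321.3 196. ]
[242.9 187.4] [305.1 209. ]
[282.  190.1] [287.6 223. ]
[321.2 192.8] [268.6 238.3]
```

View pics/t6a.png

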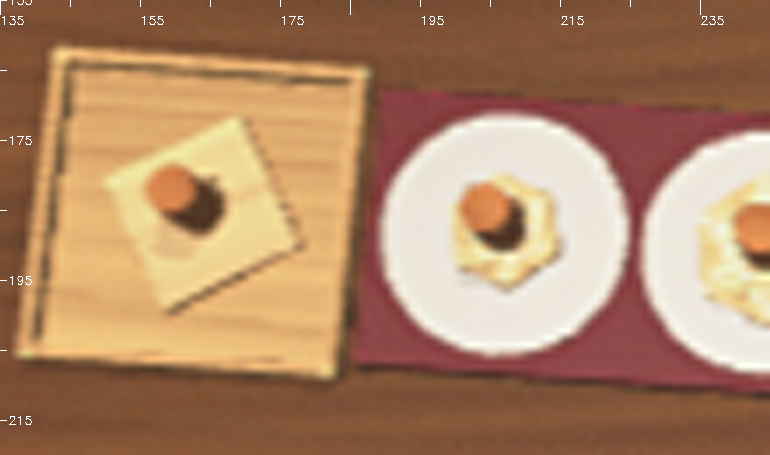

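View pics/t6b.png

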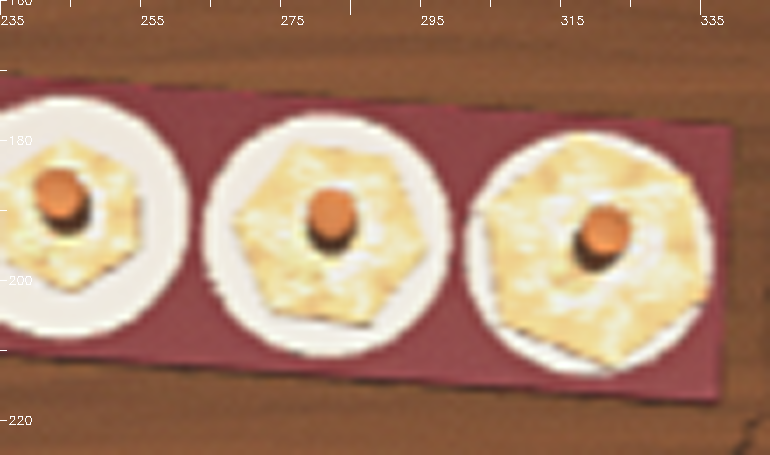

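View pics/s6c.png

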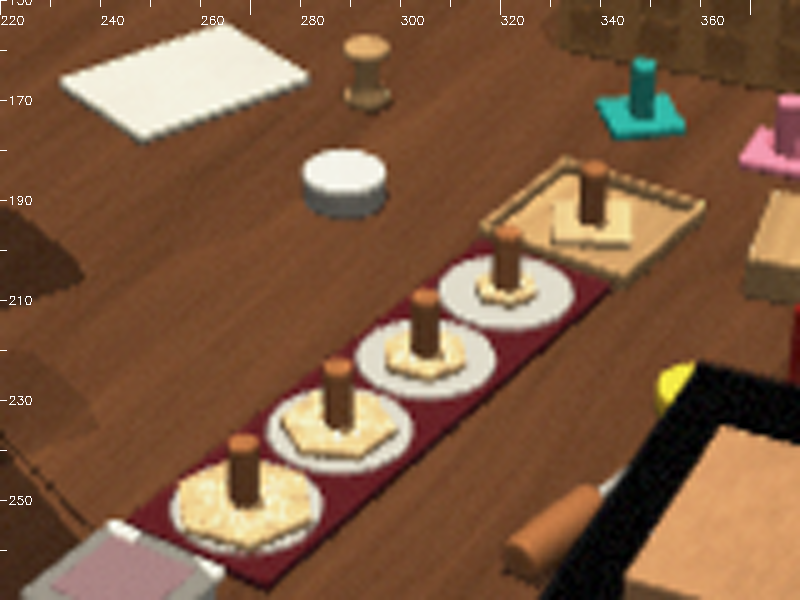

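The top view has grip tops at about (159,182), (204,185), (243,187.5), (282,190.5) and (321,193). Each is within about 1 px (about 2.5 mm) of the prediction, and the scene view agrees. All five look flat and the gripper is well clear, so I'm handing in.

```bash
python3 -c "
from plant import ctrl; print(ctrl.close_job())"
```

```text
the job is handed in; nothing more can be done
None
```

The job is handed in at about 31 s on the clock, well under the 99 s limit, and no verdict was reported. The square is in the middle of the tray, which stood next to mark_1. The hexagons lie small, medium, large and largest on marks 1 to 4. I left the yellow, orange, pink and turquoise look-alikes alone.

In the last pictures from both cameras, all five grip tops were within about 1 px (about 2.5 mm) of where they should be. The templates look flat, and the gripper was clear of everything. No check failed or disagreed. The highest force I saw at the end of a move was under 5 N.

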